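# Load the vial mixer by length and hold its run paddle

### The job

Two amber vials stand loose on the bench: set the longer one upright into an empty pocket of the mixer's deep blue row and the shorter one into an empty pocket of its shallow white row, each right down on the pocket's floor, and let go of them. Only then, with the fingers, press the black pad of the sprung hold-to-run paddle about half way down, into the green band of its gauge and never through to its bottom stop, and finish while still holding it there. Leave the vials already in the mixer and everything else on the bench alone.

Things in the scene. Friction and masses are not known exactly. Their poses are not given: they have to be found in the camera images.
- long_vial: Amber sample vial, body 20 mm in diameter with a white screw cap 22 mm in diameter and 18 mm tall, 80 mm tall over all, about 56 g (varies); origin at the centre of its underside, z up towards the cap. Starts standing loose on the bench; it belongs in the deep blue row.
- short_vial: Amber sample vial, body 20 mm in diameter with a white screw cap 22 mm in diameter and 18 mm tall, 60 mm tall over all, about 42 g (varies); origin at the centre of its underside, z up towards the cap. Starts standing loose on the bench; it belongs in the shallow white row.
- loaded_long: Amber sample vial, body 20 mm in diameter with a white screw cap 22 mm in diameter and 18 mm tall, 80 mm tall over all, about 56 g (varies); origin at the centre of its underside, z up towards the cap. Already seated in the middle pocket of the deep blue row; leave it.
- loaded_short: Amber sample vial, body 20 mm in diameter with a white screw cap 22 mm in diameter and 18 mm tall, 60 mm tall over all, about 42 g (varies); origin at the centre of its underside, z up towards the cap. Already seated in the middle pocket of the shallow white row; leave it.
- mixer: Fixed mixer, on either side of the robot: cream base 150 x 170 mm, two blocks 66 x 154 mm with tops 76 mm above the bench: shallow white row (35 mm to the mixer's -x) and deep blue row (35 mm to its +x). Each has three pockets 50 mm apart along y, the middle one taken. A vial in its right row stands 30 mm proud of the block. Origin under the base's centre, on the bench; z up.
- deep_left (a point): Centre of the floor of the empty left (+y) pocket of the deep blue row. Round pocket of 23 mm diameter, mouth 50 mm straight above this point (76 mm above the bench).
- deep_right (a point): Centre of the floor of the empty right (-y) pocket of the deep blue row. Round pocket of 23 mm diameter, mouth 50 mm straight above this point (76 mm above the bench).
- shallow_left (a point): Centre of the floor of the empty left (+y) pocket of the shallow white row. Round pocket of 23 mm diameter, mouth 30 mm straight above this point (76 mm above the bench).
- shallow_right (a point): Centre of the floor of the empty right (-y) pocket of the shallow white row. Round pocket of 23 mm diameter, mouth 30 mm straight above this point (76 mm above the bench).
- control: Fixed hold-to-run control: cream base 150 x 90 mm, 26 mm high, origin under its centre on the bench, z up. Paddle hinge 55 mm to -x, 70 mm up, axis along y; the paddle runs to +x and ends in a black pad. 36 mm to -y beside the pad: a gauge post 80 mm tall, banded white (top), green (58 to 50 mm up), red; the yellow strip on the pad's end is its pointer.
- pad_top (a point): Centre of the upper face of the black pad (44 x 44 mm), where to press straight down: 80 mm from the hinge axis along the paddle, 75 mm above the bench when released. Moves with the paddle: half way it has sunk about 14 mm, at the bottom stop 28 mm.
- paddle (a joint): Angle of the paddle in rad: 0 released (level), 0.36 at the bottom stop; 0.13 to 0.23 is the green band, half way is 0.18; past 0.30 the stop trips. A spring returns it: pressed at the pad's centre it takes about 4 N to start, 8 N half way and 12 N at the bottom.
- beaker: Glass beaker, 70 mm in diameter, 90 mm tall, origin at the centre of its underside; bystander.
- bottle: Clear bottle with a red cap, 66 mm in diameter, 150 mm tall, origin at the centre of its underside; bystander.
- spatula: Spatula 170 mm long lying on the bench, origin on its underside; bystander.

How it is judged:
By the outcome, as a careful person would: the job done as asked, in the order asked, and still so for the second after the job is handed in, while the arm keeps its last pose, push and grip.
It also fails if it takes over 64 s, if anything falls off the work surface, if the arm or the gripper's body presses on something with over 40 N, if the wrist force passes 120 N, or if a joint passes its speed limit or range.

### The arm

A 6-joint arm with a two-finger parallel gripper is mounted at the origin on the work surface. World frame = base frame: x ahead of the robot, y to its left, z up, the work surface at z = 0. Lengths are in m, angles in rad, forces in N, time in s.
With the tool pointing down it reaches from about 0.25 to 0.775 m from the base axis. Payload 4 kg.
Tool frame: the origin (TCP) lies midway between the tips of the shut fingers; the grasp point (between the pads) lies robot.pinch_z behind it (robot.pinch_z is the distance from the TCP to the grasp point, in m); z points along the fingers, y is the direction in which the jaws open and shut (so a half turn about z gives the same grasp; the last joint's range is limited). The gripper opens to 94 mm and grips with 3 to 60 N. Pads are 16 mm wide; open, the fingers measure 119 mm over their backs; the gripper's body (75 mm by 177 mm) begins 78 mm behind the grasp point.
Start: joints at [1.246, 0.087, 1.371, -0, 1.684, -0.103], TCP at [0.121, 0.537, 0.206] pointing down, gripper open.
Joint ranges: [-3.1, 3.1], [-0.76, 2.03], [0.27, 2.55], [-1.08, 4.22], [0.17, 2.65], [-2.57, 2.57]. Speed limits (rad/s): [2.79, 2.79, 3.14, 3.14, 3.14, 3.14].

### API

Orientations are given as [roll, pitch, yaw] about the fixed x, y, z axes, in that order (R = Rz(yaw) Ry(pitch) Rx(roll)).
In Python, from bench import robot gives the robot as it stands.
- The arm moves only by the tool jog_arm, never from a script. Its argument "steps" is a list that holds one entry, the list of rows, each a list of 7 numbers: the shift along the tool's x, y, z in cm, then the turn, a rotation vector about the tool's x, y, z in degrees, then the gripper's target within -1 to 1 (fully open at 1, half-way at 0, shut at -1). A call has 1 to 12 rows; each row shifts and turns the commanded pose from where the row before left it, along the tool's axes as they then stand; what a row does not reach is not made up. A row lasts 1/8 s, in which the tool goes at most 62.5 mm and 10.7 degrees, less where a joint would pass 70% of its speed; a pose out of reach is approached as far as the arm can. A call with a gripper value outside its range is refused whole. The fingers move at their own pace and stop on an object; the grip force is fixed at half the most. Time passes only in rows, so rows that do not move let the fingers close. It gives the time, the measured TCP pose, the force and the opening at its end, in the units of the state.
- robot.get_obs(): the state, without advancing time (a new reading comes with each control period).
- robot.snapshot(name): name is "scene" or "top" or "wrist"; returns the picture (400x640x3 uint8, red, green, blue); there is no depth.
- robot.camera_info(name): a dict with "mtx" (3x3 intrinsics, pixels), "dist" ([k1, k2, p1, p2, k3] as OpenCV has them; the pictures are not rectified), "R" (3x3) and "t" (3): a world point X has camera coordinates R X + t; the wrist camera has in their place "hand_eye" (4x4, takes a point from camera to tool coordinates, whose origin is the TCP and whose axes are the flange's). Camera axes: x right, y down, z forward; pixel columns grow to the right and rows downward; lengths in m; the calibration is good to about 2 mm. A picture is of the moment at which its call begins: read the wrist's pose just before it. camera_info takes no time and is no camera call.
- robot.close_job(): hands the job in, once; it reports no verdict.
The state is a dict: "time": time; "joint_positions": joint angles; "qvel": joint speeds; "joint_torque": joint torques, N m; "tool_pos": TCP position; "ee_rot": TCP orientation; "wrist_force": force on the tool from outside, world axes, zero at the start; "wrist_torque": the same for the moment, N m; "width": finger opening in m.
Only numpy, scipy, OpenCV 4.12 (cv2) and the standard library are available. Lean on these libraries where they do the work, as an engineer would, in place of code of your own. Each camera call takes 0.05 s, during which the arm holds its last target. There are 200 camera calls.

## Working session

There is one attempt and no reset: what is moved stays moved. The work goes in short steps, Python scripts to look and compute and a tool call to move; the robot and the scene stay as the last step left them, time stands still between calls to the robot, and variables do not carry over. Pictures are saved under pics/ and viewed, about 8 in all and at most 12, crops included, and the job is handed in when it is done.

Besides the shell and the picture viewer there is one more tool, called after "Emit:" as name([rows], argument=value, ...), one row to a line, values as JSON. jog_arm: Moves the arm, as the interface text tells. Its arguments: {"type":"object","properties":{"steps":{"type":"array"}},"required":["steps"]}

```bash
mkdir -p pics; cat > h.py <<'E'
import numpy as np, cv2
from scipy.spatial.transform import Rotation as Ro
from bench import robot
def cam(name,obs=None):
    c=robot.camera_info(name); K=np.array(c["mtx"]);d=np.array(c["dist"])
    if "hand_eye" in c:
        H=np.array(c["hand_eye"]);o=obs or robot.get_obs()
        A=np.eye(4);A[:3,:3]=Ro.from_euler('xyz',o["ee_rot"]).as_matrix();A[:3,3]=o["tool_pos"]
        W=np.linalg.inv(A@H);return K,d,W[:3,:3],W[:3,3]
    return K,d,np.array(c["R"]),np.array(c["t"])
def ray(C,px):
    K,d,R,t=C;u=cv2.undistortPoints(np.array(px,float).reshape(-1,1,2),K,d).reshape(-1,2)
    return -R.T@t,np.c_[u,np.ones(len(u))]@R
def onz(C,px,z):
    o,D=ray(C,px);return o+D*((z-o[2])/D[:,2:])
def proj(C,X):
    K,d,R,t=C;return cv2.projectPoints(np.array(X,float).reshape(-1,1,3),cv2.Rodrigues(R)[0],t,K,d)[0].reshape(-1,2)
def snap(name,f):
    o=robot.get_obs();C=cam(name,o);im=robot.snapshot(name)[:,:,::-1].copy();cv2.imwrite(f"pics/{f}.png",im);return im,C
E
python3 - <<'E'
from h import *
a,C=snap("top","top");b,D=snap("scene","scene")
cv2.imwrite("pics/both.png",np.vstack([a,b])[:, :])
for c in(C,D):print(-c[2].T@c[3],c[2][2])
o=robot.get_obs();print(o,robot.pinch_z)
print(robot.camera_info("wrist")["hand_eye"])
E
```

```text
[0.52477549 0.00386404 0.99727953] [ 0.10214775 -0.0346325  -0.9941662 ]
[1.21092948 0.13936533 0.65501941] [-0.71334723 -0.17492913 -0.67862768]
{'time': 0.1, 'joint_positions': array([ 1.24585246e+00,  8.79073737e-02,  1.37208364e+00, -5.55322656e-06,
        1.68358386e+00, -1.03076050e-01]), 'qvel': array([-8.38292477e-05, -1.39201625e-03, -3.98447395e-03,  8.22049036e-04,
        9.59764704e-04,  1.76841733e-03]), 'joint_torque': array([ 2.42180118e-03, -3.41249156e+01, -3.03302836e+01,  7.19700172e-02,
        3.04517196e-02, -8.09681478e-05]), 'tool_pos': array([0.12086721, 0.53605995, 0.20441673]), 'ee_rot': array([-3.13962038e+00, -1.98468716e-04,  2.91972403e+00]), 'wrist_force': array([-0.34601432,  0.9970669 , -0.96514829]), 'wrist_torque': array([0.02702088, 0.01533608, 0.03199052]), 'width': 0.09408163912221813} 0.0188
[[ 9.78803608e-04 -9.65161789e-01 -2.61651988e-01  7.64108518e-02]
 [ 9.99999349e-01  1.09798892e-03 -3.09319186e-04  5.61473541e-04]
 [ 5.85834043e-04 -2.61651515e-01  9.65162236e-01 -1.80149772e-01]
 [ 0.00000000e+00  0.00000000e+00  0.00000000e+00  1.00000000e+00]]
```

View pics/top.png

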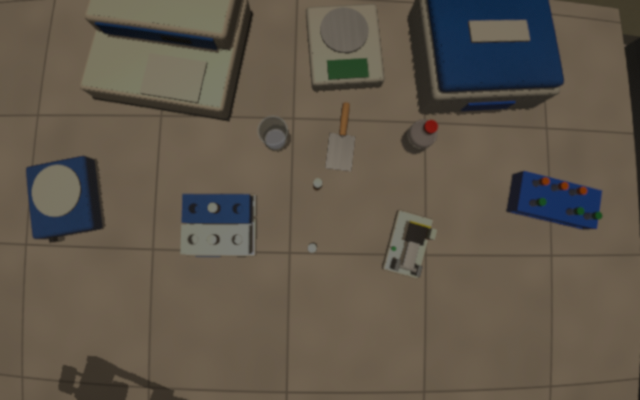

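View pics/scene.png

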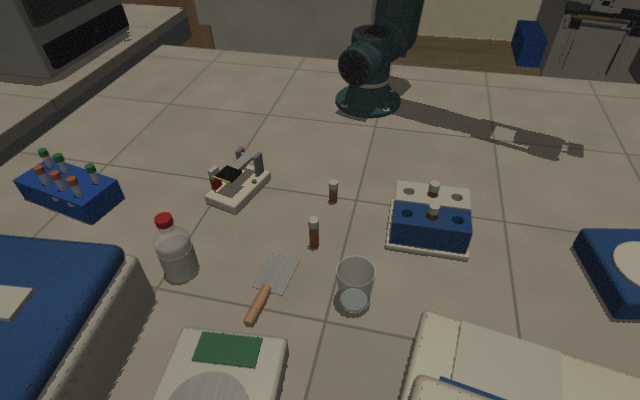

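```bash
python3 - <<'E'
from h import *
a=cv2.imread("pics/top.png");C=cam("top");s=cv2.imread("pics/scene.png");S=cam("scene")
def P(l,z): print(l[0],onz(C,[l[1]],z)[0].round(4))
for n,p,z in [("long",(318,183),.08),("short",(312,248),.06),("dl",(193,208),.076),("dr",(238,209),.076),("sl",(192,239),.076),("sr",(238,240),.076),("ldl",(213,208),.106),("lds",(215,239),.106),("pad",(418,232),.075)]:P((n,p),z)
for n,p,z in [("long",(314,220),.08),("short",(334,182),.06),("dl",(457,220),.076),("dr",(406,210),.076),("sl",(460,197),.076),("sr",(408,191),.076),("pad",(231,174),.075)]:print("S",n,onz(S,[p],z)[0].round(4))
c1=cv2.resize(a[185:265,170:330],None,fx=5,fy=5,interpolation=cv2.INTER_CUBIC)
c2=cv2.resize(a[200:285,375:445],None,fx=5,fy=5,interpolation=cv2.INTER_CUBIC)
c3=cv2.resize(s[170:260,380:480],None,fx=4,fy=4,interpolation=cv2.INTER_CUBIC)
c4=cv2.resize(s[140:215,200:280],None,fx=4,fy=4,interpolation=cv2.INTER_CUBIC)
o=np.zeros((600,800,3),np.uint8)
c1=cv2.resize(a[185:265,170:265],None,fx=4,fy=3.5)
def put(c,x,y):
    h=min(c.shape[0],600-y);w=min(c.shape[1],800-x);o[y:y+h,x:x+w]=c[:h,:w]
put(cv2.resize(a[188:262,172:264],None,fx=4,fy=4),0,0);put(cv2.resize(a[205:280,378:440],None,fx=4,fy=4),400,0);put(cv2.resize(s[172:245,385:478],None,fx=4,fy=4),0,300);put(c4,400,300)
cv2.imwrite("pics/crop.png",np.clip(o*1.6,0,255).astype(np.uint8))
E
```

```text
long [ 0.6435 -0.0218  0.08  ]
short [ 0.4961 -0.0115  0.06  ]
dl [0.5806 0.2601 0.076 ]
dr [0.5807 0.1577 0.076 ]
sl [0.5107 0.2592 0.076 ]
sr [0.511  0.1552 0.076 ]
ldl [0.5798 0.2077 0.106 ]
lds [0.5125 0.2005 0.106 ]
pad [ 0.5365 -0.2533  0.075 ]
S long [ 0.648  -0.0148  0.08  ]
S short [ 0.4991 -0.0053  0.06  ]
S dl [0.583 0.262 0.076]
S dr [0.5754 0.1611 0.076 ]
S sl [0.5108 0.2686 0.076 ]
S sr [0.5144 0.1605 0.076 ]
S pad [ 0.5388 -0.2369  0.075 ]
```

View pics/crop.png

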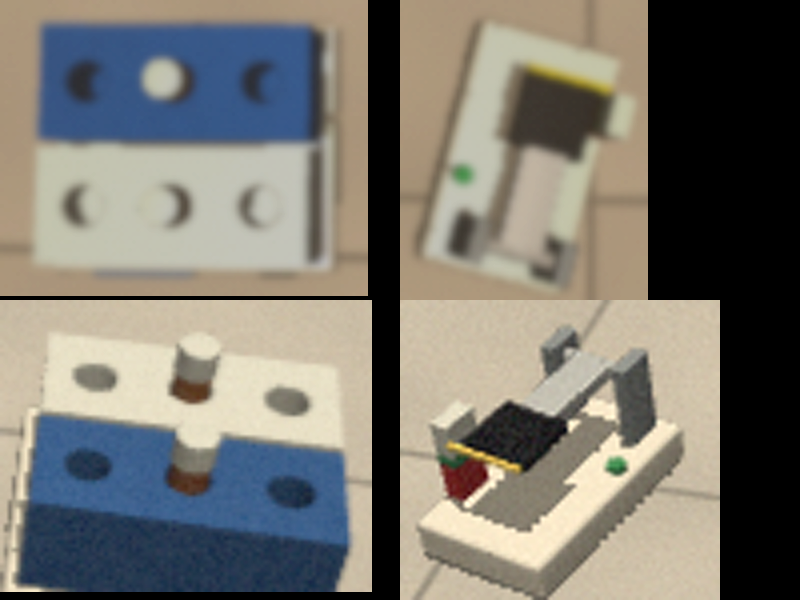

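```bash
cat >> h.py <<'E'
def plan(tgt,yaw,n,g):
    o=robot.get_obs();p=np.array(o["tool_pos"]);y0=o["ee_rot"][2];dy=(yaw-y0+np.pi)%(2*np.pi)-np.pi
    d=(np.array(tgt)-p)/n
    for i in range(n):
        if i==0 or abs(dy)>.01:
            R=(Ro.from_euler('z',y0+dy*i/n)*Ro.from_euler('x',np.pi)).as_matrix()
            v=R.T@d*100;print([round(float(x),2) for x in v]+[0,0,round(float(-np.degrees(dy)/n),2),g],end=',')
    print(f" total n={n}")
E
python3 -c "
from h import *
plan((.546,.18,.25),np.pi/2,10,0)"
```

```text
[-4.93, -2.54, -0.46, 0, 0, 7.73, 0],[-5.23, -1.85, -0.46, 0, 0, 7.73, 0],[-5.43, -1.13, -0.46, 0, 0, 7.73, 0],[-5.53, -0.39, -0.46, 0, 0, 7.73, 0],[-5.53, 0.36, -0.46, 0, 0, 7.73, 0],[-5.44, 1.1, -0.46, 0, 0, 7.73, 0],[-5.24, 1.82, -0.46, 0, 0, 7.73, 0],[-4.95, 2.51, -0.46, 0, 0, 7.73, 0],[-4.56, 3.15, -0.46, 0, 0, 7.73, 0],[-4.1, 3.73, -0.46, 0, 0, 7.73, 0], total n=10
```

Emit:
jog_arm([
  [[-4.9,-2.5,-0.5,0,0,7.7,0],[-5.2,-1.9,-0.5,0,0,7.7,0],[-5.4,-1.1,-0.5,0,0,7.7,0],[-5.5,-0.4,-0.5,0,0,7.7,0],[-5.5,0.4,-0.5,0,0,7.7,0],[-5.4,1.1,-0.5,0,0,7.7,0],[-5.2,1.8,-0.5,0,0,7.7,0],[-5.0,2.5,-0.5,0,0,7.7,0],[-4.6,3.2,-0.5,0,0,7.7,0],[-4.1,3.7,-0.5,0,0,7.7,0],[0,0,0,0,0,0,0],[0,0,0,0,0,0,0]],
])

```text
time: 1.6
tool_pos: [0.5453, 0.1826, 0.2548]
ee_rot: [-3.14, -0.0, 1.577]
wrist_force: [0.5, 0.1, 0.1]
width: 0.047
```

```bash
python3 -c "
from h import *
o=robot.get_obs();print(o['tool_pos'],o['ee_rot'],o['joint_positions'],o['width'])
a,C=snap('wrist','w1')
for z,l in((.076,[(.581,.26),(.581,.16),(.511,.26),(.511,.16)]),(.106,[(.581,.21),(.511,.21)])):print(proj(C,[(x,y,z) for x,y in l]).round())
plan((.57,-.03,.22),np.pi/2,6,0)"
```

```text
[0.54528039 0.18262002 0.25476418] [-3.13975118e+00 -3.35660275e-04  1.57651783e+00] [2.24137773e-01 1.40908882e-01 1.21488903e+00 7.44109993e-04
 1.78751968e+00 2.18575337e-01] 0.047031062944045646
[[352. 116.]
 [350. 195.]
 [295. 116.]
 [296. 195.]]
[[354. 161.]
 [293. 160.]]
[-3.56, 0.39, 0.59, 0, 0, 0.06, 0], total n=6
```

View pics/w1.png

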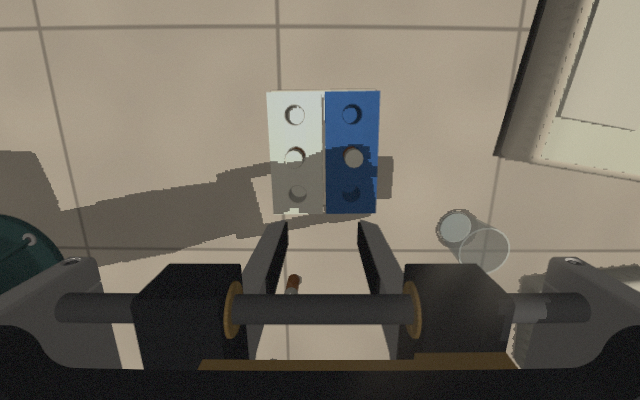

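```bash
python3 - <<'E'
from h import *
a=cv2.imread("pics/w1.png");C=cam("wrist")
hsv=cv2.cvtColor(a,cv2.COLOR_BGR2HSV)
m=((hsv[...,0]>95)&(hsv[...,0]<125)&(hsv[...,1]>110)).astype(np.uint8);m[:80]=0;m[:,400:]=0;m[230:]=0;m[:,:300]=0
c=max(cv2.findContours(m,0,1)[0],key=cv2.contourArea)
w=onz(C,c.reshape(-1,2).astype(float),.076)[:,:2];r=cv2.minAreaRect((w*1000).astype(np.float32));print("blue rect",r,"expect 66x154",cv2.boundingRect(c))
for n,p in [("dl",(352,114)),("dr",(352,193)),("sl",(295,114)),("sr",(297,193))]:print(n,onz(C,[p],.076).round(4))
o=np.vstack([cv2.resize(a[85:220,260:390],None,fx=4.4,fy=4.4,interpolation=cv2.INTER_CUBIC)]);cv2.imwrite("pics/c1.png",np.clip(o*1.6,0,255).astype(np.uint8))
E
```

```text
blue rect ((580.9791870117188, 213.10757446289062), (65.55131530761719, 152.5812530517578), 1.2447203397750854) expect 66x154 (325, 91, 54, 122)
dl [[0.5801 0.263  0.076 ]]
dr [[0.5835 0.1635 0.076 ]]
sl [[0.5107 0.2625 0.076 ]]
sr [[0.5116 0.1629 0.076 ]]
```

Emit:
jog_arm([
  [[-3.6,0.4,0.6,0,0,0,0],[-3.6,0.4,0.6,0,0,0,0],[-3.6,0.4,0.6,0,0,0,0],[-3.6,0.4,0.6,0,0,0,0],[-3.6,0.4,0.6,0,0,0,0],[-3.6,0.4,0.6,0,0,0,0],[0,0,0,0,0,0,0],[0,0,0,0,0,0,0]],
])

```text
time: 2.65
tool_pos: [0.5706, -0.0318, 0.2199]
ee_rot: [3.141, -0.001, 1.578]
wrist_force: [-0.2, 0.0, 0.1]
width: 0.047
```

```bash
python3 -c "
from h import *
o=robot.get_obs();print(o['tool_pos'],o['ee_rot'])
a,C=snap('wrist','w2')
print(proj(C,[(.6435,-.0218,.08),(.6435,-.0218,0),(.497,-.0115,.06),(.497,-.0115,0)]).round())
cv2.imwrite('pics/w2c.png',np.vstack([cv2.resize(a,(600,375)),cv2.resize(cv2.imread('pics/c1.png')[:,:],(240,225)).repeat(1,0) if 0 else np.zeros((1,600,3),np.uint8)]))
"
```

```text
[ 0.57056394 -0.0317984   0.21985143] [ 3.14119059e+00 -8.48270462e-04  1.57789692e+00]
[[386. 177.]
 [374. 166.]
 [262. 164.]
 [270. 158.]]
```

View pics/w2.png

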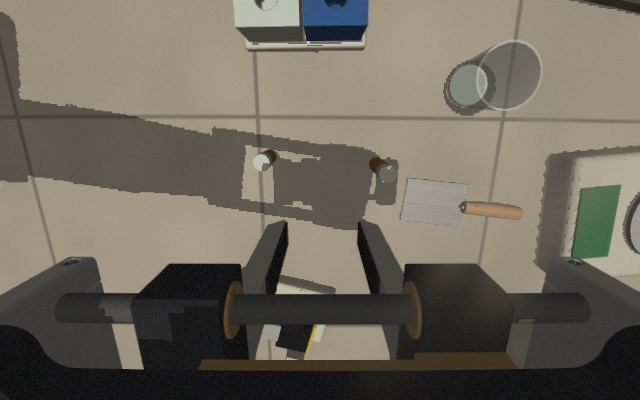

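View pics/c1.png

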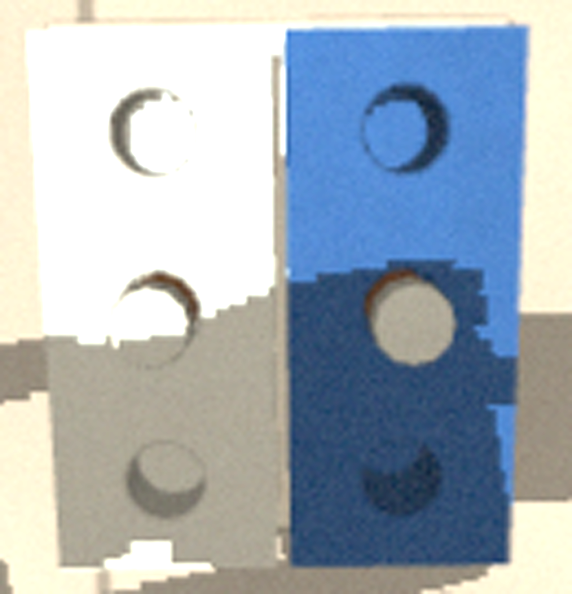

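```bash
python3 -c "
from h import *
C=cam('wrist')
L=onz(C,[(388,172)],.08)[0];S=onz(C,[(262,162)],.06)[0];print(L,S)
plan((L[0],L[1],.16),np.pi/2,4,0)
plan((L[0]-.02,L[1]-.045,.2),np.pi/2,3,0)
"
```

```text
[ 0.64564575 -0.01559985  0.08      ] [ 0.49792344 -0.00842646  0.06      ]
[0.39, 1.88, 1.5, 0, 0, 0.11, 0], total n=4
[-0.98, 1.82, 0.67, 0, 0, 0.14, 0], total n=3
```

Emit:
jog_arm([
  [[0.4,1.9,2.5,0,0,0.3,0],[0.4,1.9,2.5,0,0,0.1,0],[0.4,1.9,2.5,0,0,0,0],[0.4,1.8,2.5,0,0,0,0],[0,0,0,0,0,0,0],[0,0,0,0,0,0,0]],
])

```text
time: 3.45
tool_pos: [0.646, -0.0165, 0.1207]
ee_rot: [3.14, 0.0, 1.57]
wrist_force: [-0.9, 0.3, -0.0]
width: 0.0468
```

```bash
cat >> h.py <<'E'
def cap(f,X,r=25):
    a,C=snap('wrist',f);u,v=proj(C,[X])[0];x0,y0=int(u)-r,int(v)-r;c=a[y0:y0+2*r,x0:x0+2*r]
    hsv=cv2.cvtColor(c,cv2.COLOR_BGR2HSV);print('pred',u,v,'V',np.percentile(hsv[...,2],[5,50,95]))
    cv2.imwrite(f'pics/{f}c.png',cv2.resize(np.clip(c*1.6,0,255).astype(np.uint8),(600,600),interpolation=cv2.INTER_CUBIC));print('origin',x0,y0,'scale',300/r)
    return c,C
E
python3 -c "
from h import *
o=robot.get_obs();print(o['tool_pos'],o['ee_rot'])
c,C=cap('w3',(.6456,-.0156,.08),30)
plan((.6456,-.0156,.054),np.pi/2,4,0)
"
```

```text
[ 0.64597632 -0.01648579  0.12072644] [3.14039757e+00 1.41065249e-05 1.57039310e+00]
pred 322.063062155852 212.18575748955115 V [ 64.  96. 110.]
origin 292 182 scale 10.0
[0.03, -0.02, 1.69, 0, 0, -0.01, 0], total n=4
```

View pics/w3c.png

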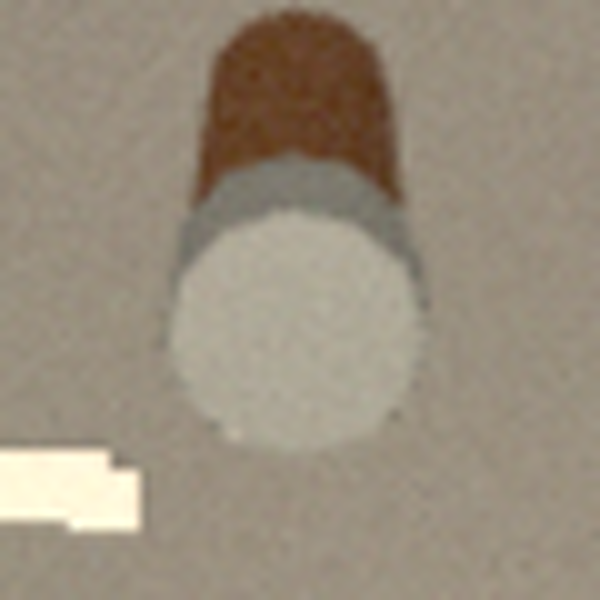

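```bash
python3 -c "
from h import *
C=cam('wrist');L=onz(C,[(321.6,215.)],.08)[0];print(L)
plan((L[0],L[1],.054),np.pi/2,4,0)"
```

```text
[ 0.64552699 -0.01860367  0.08      ]
[-0.05, -0.02, 1.69, 0, 0, -0.01, 0], total n=4
```

Emit:
jog_arm([
  [[-0.1,0,1.7,0,0,0,0],[-0.1,0,1.7,0,0,0,0],[0,0,1.7,0,0,0,0],[0,0,1.6,0,0,0,0],[0,0,0,0,0,0,0],[0,0,0,0,0,0,-1],[0,0,0,0,0,0,-1],[0,0,0,0,0,0,-1],[0,0,0,0,0,0,-1],[0,0,0,0,0,0,-1],[0,0,-3,0,0,0,-1],[0,0,-3,0,0,0,-1]],
])

```text
time: 5.0
tool_pos: [0.6451, -0.0193, 0.1119]
ee_rot: [-3.139, -0.0, 1.569]
wrist_force: [-0.3, -0.2, -0.5]
width: 0.0213
```

```bash
python3 -c "
from h import *
o=robot.get_obs();print(o['tool_pos'],o['ee_rot'],o['width'])
plan((.646,-.018,.20),np.pi/2,2,-1)
"
```

```text
[ 0.64512248 -0.0193252   0.11189392] [-3.13895788e+00 -3.62439811e-04  1.56892828e+00] 0.02130848717616452
[0.07, 0.04, -4.41, 0, 0, -0.05, -1], total n=2
```

Emit:
jog_arm([
  [[0,0,-4.4,0,0,0,-1],[0,0,-4.4,0,0,0,-1],[3.6,-1.1,0,0,0,0,-1],[3.6,-1.1,0,0,0,0,-1],[3.6,-1.1,0,0,0,0,-1],[3.6,-1.1,0,0,0,0,-1],[3.6,-1.1,0,0,0,0,-1],[3.6,-1.0,0,0,0,0,-1],[0,0,0,0,0,0,-1],[0,0,0,0,0,0,-1],[0,0,0,0,0,0,-1]],
])

```text
time: 6.38
tool_pos: [0.5816, 0.1956, 0.2002]
ee_rot: [-3.141, 0.0, 1.567]
wrist_force: [-0.1, 0.8, -0.5]
width: 0.0212
```

```bash
python3 -c "
from h import *
o=robot.get_obs();print(o['tool_pos'],o['ee_rot'],o['width'])
a,C=snap('wrist','w4');p=np.array(o['tool_pos'])
print(proj(C,[(.5805,.2628,.076),(.5105,.262,.076),p+[0,0,.026]]))
c=a[80:260,250:420];cv2.imwrite('pics/w4c.png',cv2.resize(np.clip(c*1.5,0,255).astype(np.uint8),None,fx=3.33,fy=3.33,interpolation=cv2.INTER_CUBIC))"
```

```text
[0.58161436 0.1955548  0.20024421] [-3.14130003e+00  4.09095324e-04  1.56741263e+00] 0.02123614900840207
[[321.30227146 125.6984007 ]
 [254.23761148 126.72759031]
 [322.72629881 250.11082049]]
```

View pics/w4c.png

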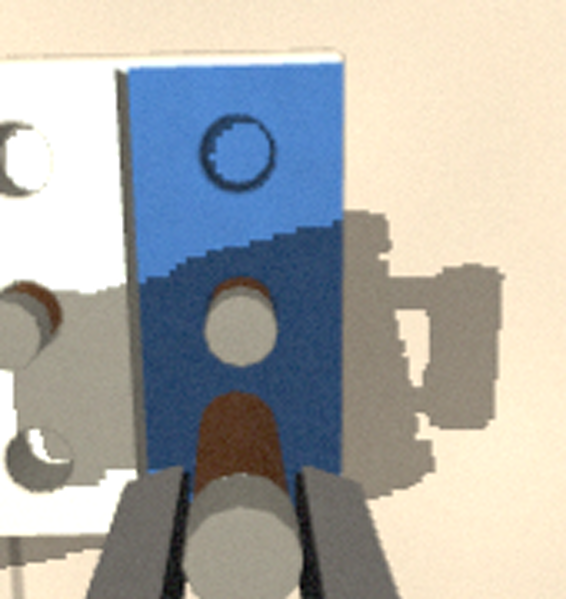

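```bash
python3 -c "
from h import *
o=robot.get_obs();C=cam('wrist');p=np.array(o['tool_pos'])
print(onz(C,[(250+240/3.33,80+392/3.33)],p[2]-.054)-p-[0,.01,0])
for h in(.022,.026,.03):print(h,onz(C,[(322.7,246.1)],p[2]+h)-p)
print(onz(C,[(321.5,125.9),(250+240/3.33,80+329/3.33)],.076), onz(C,[(250+241/3.33,80+330/3.33)],.106),onz(C,[(250+25/3.33,80+158/3.33)],.076))
"
```

```text
[[-0.0004087  -0.00061489 -0.054     ]]
0.022 [[-1.09269828e-05  6.76810814e-04  2.20000000e-02]]
0.026 [[-1.31567570e-05  2.59714493e-03  2.60000000e-02]]
0.03 [[-1.53865313e-05  4.51747905e-03  3.00000000e-02]]
[[0.58077099 0.26260451 0.076     ]
 [0.58121338 0.20625941 0.076     ]] [[0.58154237 0.21244827 0.106     ]] [[0.51392508 0.2612696  0.076     ]]
```

```bash
python3 -c "
from h import *
plan((.5808,.2623,.138),np.pi/2,3,-1)"
```

```text
[2.22, -0.04, 2.08, 0, 0, -0.07, -1], total n=3
```

Emit:
jog_arm([
  [[2.2,-0.1,0,0,0,-0.1,-1],[2.2,0,2.1,0,0,-0.1,-1],[2.3,0,2.1,0,0,0,-1],[0,0,2.0,0,0,0,-1],[0,0,0,0,0,0,-1],[0,0,0,0,0,0,-1],[0,0,0,0,0,0,-1]],
])

```text
time: 7.3
tool_pos: [0.5809, 0.264, 0.1396]
ee_rot: [3.14, -0.001, 1.572]
wrist_force: [0.5, 0.8, -1.1]
width: 0.0211
```

```bash
python3 -c "
from h import *
o=robot.get_obs();print(o['tool_pos'],o['ee_rot'],o['wrist_force'],o['wrist_torque'])
plan((.5808,.2623,.113),np.pi/2,5,-1)"
```

```text
[0.58091233 0.26396697 0.13958915] [ 3.13968808e+00 -7.74923991e-04  1.57224480e+00] [ 0.51893305  0.81401797 -1.1272704 ] [-0.09283723  0.04544869 -0.01895993]
[-0.03, -0.0, 0.53, 0, 0, 0.02, -1], total n=5
```

Emit:
jog_arm([
  [[-0.15,0,0.4,0,0,0,-1],[0,0,0.4,0,0,0,-1],[0,0,0.4,0,0,0,-1],[0,0,0.4,0,0,0,-1],[0,0,0.4,0,0,0,-1],[0,0,0,0,0,0,-1]],
])

```text
time: 8.05
tool_pos: [0.5801, 0.2621, 0.1179]
ee_rot: [-3.141, 0.0, 1.572]
wrist_force: [0.1, 0.1, -1.2]
width: 0.0212
```

Emit:
jog_arm([
  [[0,0,0.6,0,0,0,-1],[0,0,0.6,0,0,0,-1],[0,0,0.6,0,0,0,-1],[0,0,0.6,0,0,0,-1],[0,0,0.6,0,0,0,-1],[0,0,0.4,0,0,0,-1],[0,0,0,0,0,0,-1],[0,0,0,0,0,0,-1]],
])

```text
time: 9.05
tool_pos: [0.5805, 0.2623, 0.0848]
ee_rot: [3.141, -0.0, 1.572]
wrist_force: [0.2, -0.1, -0.9]
width: 0.021
```

Emit:
jog_arm([
  [[0,0,0.2,0,0,0,-1],[0,0,0.1,0,0,0,-1],[0,0,0.1,0,0,0,-1],[0,0,0,0,0,0,-1],[0,0,0,0,0,0,-1]],
])

```text
time: 9.68
tool_pos: [0.5803, 0.2622, 0.0805]
ee_rot: [-3.142, -0.0, 1.572]
wrist_force: [0.7, 0.3, -0.1]
width: 0.0215
```

Emit:
jog_arm([
  [[0,0,0.1,0,0,0,-1],[0,0,0,0,0,0,-1],[0,0,0,0,0,0,-1]],
])

```text
time: 10.05
tool_pos: [0.5803, 0.2622, 0.0795]
ee_rot: [-3.142, -0.0, 1.572]
wrist_force: [0.7, 0.4, -1.5]
width: 0.0213
```

Emit:
jog_arm([
  [[0,0,0,0,0,0,0],[0,0,0,0,0,0,0],[0,0,0,0,0,0,0],[0,0,0,0,0,0,0],[0,0,-2,0,0,0,0],[0,0,-3,0,0,0,0],[0,0,-4,0,0,0,0],[-2,0,-3,0,0,0,0],[-4.5,0,0,0,0,0,0],[0,0,0,0,0,0,0],[0,0,0,0,0,0,0],[0,0,0,0,0,0,0]],
])

```text
time: 11.55
tool_pos: [0.5802, 0.1982, 0.1994]
ee_rot: [-3.141, -0.0, 1.574]
wrist_force: [0.5, -0.5, 0.8]
width: 0.047
```

```bash
python3 -c "
from h import *
o=robot.get_obs();print(o['tool_pos'],o['ee_rot'],o['width'])
a,C=snap('wrist','w5');print(proj(C,[(.5805,.2625,.106),(.5805,.2125,.106)]))
u,v=proj(C,[(.546,.24,.09)])[0].astype(int);print(u,v)
x0,y0=u-80,max(v-70,0);print(x0,y0);c=a[y0:y0+140,x0:x0+160];cv2.imwrite('pics/w5c.png',cv2.resize(np.clip(c*1.5,0,255).astype(np.uint8),None,fx=4,fy=4,interpolation=cv2.INTER_CUBIC))
plan((.498,-.01,.2),np.pi/2,5,0)
"
```

```text
[0.58023801 0.19816912 0.19941557] [-3.14123207e+00 -4.18789772e-04  1.57355340e+00] 0.04697615529930129
[[323.09393862 129.9977553 ]
 [322.86716866 181.90938921]]
288 151
208 81
[-4.16, -1.66, -0.02, 0, 0, 0.03, 0], total n=5
```

View pics/w5c.png

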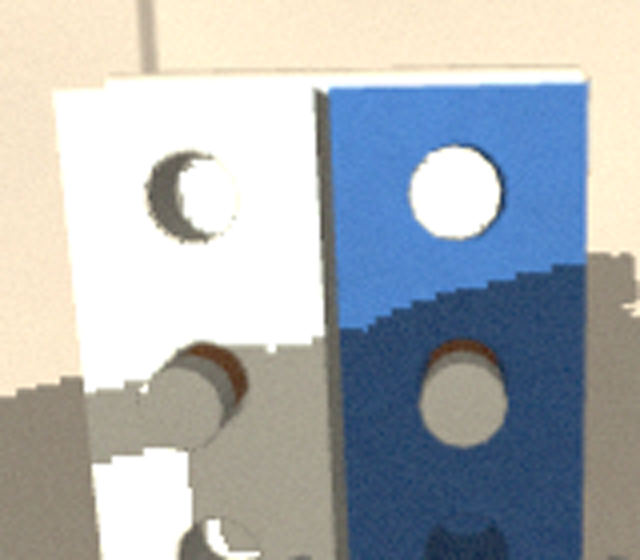

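Emit:
jog_arm([
  [[-4.2,-1.7,0,0,0,0.2,0],[-4.2,-1.7,0,0,0,0,0],[-4.2,-1.7,0,0,0,0,0],[-4.2,-1.7,0,0,0,0,0],[-4.1,-1.5,3,0,0,0,0],[0,0,3.5,0,0,0,0],[0,0,3,0,0,0,0],[0,0,0,0,0,0,0],[0,0,0,0,0,0,0]],
])

```text
time: 12.72
tool_pos: [0.498, -0.0113, 0.1057]
ee_rot: [3.14, 0.0, 1.57]
wrist_force: [-0.6, -0.8, 0.2]
width: 0.047
```

```bash
python3 -c "
from h import *
o=robot.get_obs();print(o['tool_pos'],o['ee_rot'],o['width'])
c,C=cap('w6',(.498,-.011,.06),40)
plan((.498,-.011,.034),np.pi/2,4,0)
"
```

```text
[ 0.49804083 -0.01132631  0.10567241] [3.13994478e+00 7.51742268e-05 1.56973324e+00] 0.04699394038320114
pred 322.43429694017533 210.8955759816961 V [ 62.  96. 108.]
origin 282 170 scale 7.5
[0.01, -0.01, 1.81, 0, 0, -0.02, 0], total n=4
```

View pics/w6c.png

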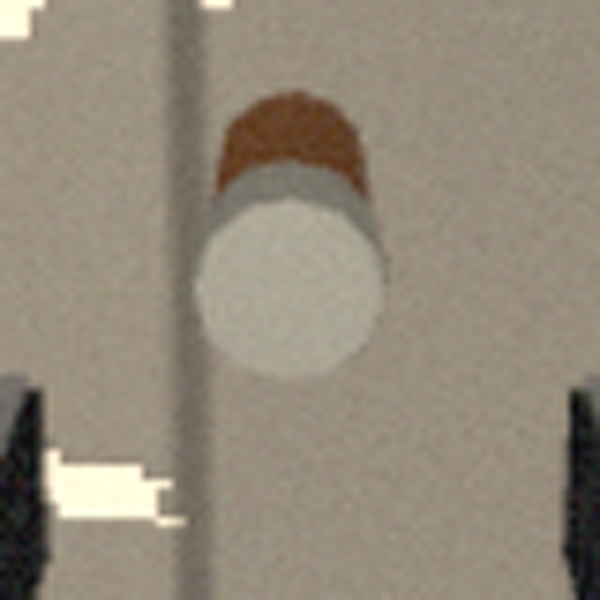

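```bash
python3 -c "
from h import *
C=cam('wrist');L=onz(C,[(320.7,208.5)],.06)[0];print(L)
plan((L[0],L[1],.034),np.pi/2,4,0)"
```

```text
[ 0.49698431 -0.00916118  0.06      ]
[0.06, -0.04, 1.81, 0, 0, -0.02, 0], total n=4
```

Emit:
jog_arm([
  [[0.2,-0.1,1.8,0,0,0,0],[0,0,1.8,0,0,0,0],[0,0,1.8,0,0,0,0],[0,0,1.7,0,0,0,0],[0,0,0,0,0,0,0],[0,0,0,0,0,0,0]],
])

```text
time: 13.52
tool_pos: [0.4965, -0.0098, 0.0337]
ee_rot: [3.141, -0.0, 1.569]
wrist_force: [-0.2, 0.3, 0.1]
width: 0.0471
```

Emit:
jog_arm([
  [[0,0,0,0,0,0,-1],[0,0,0,0,0,0,-1],[0,0,0,0,0,0,-1],[0,0,0,0,0,0,-1],[0,0,0,0,0,0,-1],[0,0,-3,0,0,0,-1],[0,0,-4,0,0,0,-1],[0,0,-4,0,0,0,-1],[0,0,-5,0,0,0,-1],[0,0,0,0,0,0,-1]],
])

```text
time: 14.78
tool_pos: [0.4987, -0.01, 0.1984]
ee_rot: [3.132, 0.001, 1.569]
wrist_force: [-0.2, -0.6, -0.7]
width: 0.021
```

```bash
python3 -c "
from h import *
o=robot.get_obs();print(o['tool_pos'],o['ee_rot'],o['width'])
K=robot.camera_info('wrist')
plan((.5107,.197,.195),np.pi/2,5,-1)
"
```

```text
[ 0.49870168 -0.01000703  0.1984113 ] [3.13197548e+00 1.16413710e-03 1.56895406e+00] 0.020961416441197762
[4.14, 0.23, 0.07, 0, 0, -0.02, -1], total n=5
```

Emit:
jog_arm([
  [[4.1,0.2,0,0,0,0,-1],[4.1,0.2,0,0,0,0,-1],[4.1,0.2,0,0,0,0,-1],[4.2,0.3,0,0,0,0,-1],[4.2,0.3,0,0,0,0,-1],[0,0,0,0,0,0,-1],[0,0,0,0,0,0,-1]],
])

```text
time: 15.65
tool_pos: [0.508, 0.1967, 0.1921]
ee_rot: [-3.139, 0.001, 1.569]
wrist_force: [0.6, -0.0, -0.1]
width: 0.0214
```

```bash
python3 -c "
from h import *
C=cam('wrist',dict(tool_pos=[.58024,.19817,.19942],ee_rot=[-3.14123,-.00042,1.57355]))
print('w5 sl',onz(C,[(256.25,130)],.076),'dl cap',onz(C,[(321.8,129)],.106),'mid cap',onz(C,[(208+463/4,81+404/4)],.106))
C=cam('wrist',dict(tool_pos=[.54528,.18262,.25476],ee_rot=[-3.13975,-.00034,1.57652]))
print('w1 sl',onz(C,[(294.5,114.8),(352,114.3)],.076))
o=robot.get_obs();print(o['tool_pos'],o['ee_rot'],o['width']);p=np.array(o['tool_pos'])
a,C=snap('wrist','w7')
print(proj(C,[(.5107,.262,.076),p+[0,0,.026]]))
c=a[85:260,250:400];cv2.imwrite('pics/w7c.png',cv2.resize(np.clip(c*1.0,0,255).astype(np.uint8),None,fx=3.33,fy=3.33,interpolation=cv2.INTER_CUBIC))
"
```

```text
w5 sl [[0.5108042  0.26097387 0.076     ]] dl cap [[0.5792794  0.26340984 0.106     ]] mid cap [[0.58136821 0.21240825 0.106     ]]
w1 sl [[0.51040186 0.26103889 0.076     ]
 [0.58037105 0.26209775 0.076     ]]
[0.50800426 0.19669415 0.19206404] [-3.13928200e+00  1.26248644e-03  1.56903197e+00] 0.021428225998274448
[[325.37006522 127.8076768 ]
 [322.63932932 250.14395445]]
```

View pics/w7c.png

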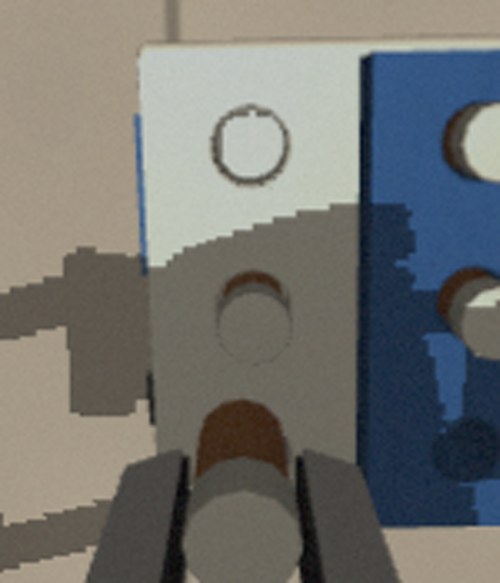

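```bash
python3 -c "
from h import *
C=cam('wrist');o=robot.get_obs();p=np.array(o['tool_pos']);print(p,o['ee_rot'])
print(onz(C,[(325.4,128.5)],.076),onz(C,[(322.4,205.7)],p[2]-.034)-p-[0,.01,0],onz(C,[(323,246.3)],p[2]+.026)-p)
plan((.5107,.2613,.138),np.pi/2,3,-1)
"
```

```text
[0.50818795 0.19630929 0.19247583] [-3.13994047e+00  9.99483229e-04  1.56813340e+00]
[[0.51105407 0.2609384  0.076     ]] [[-0.00020002 -0.00144669 -0.034     ]] [[0.00019952 0.00248688 0.026     ]]
[2.17, 0.08, 1.82, 0, 0, -0.05, -1], total n=3
```

Emit:
jog_arm([
  [[2.1,0.1,0,0,0,-0.1,-1],[2.1,0.1,2.2,0,0,-0.1,-1],[2.2,0.1,2.2,0,0,0,-1],[0,0,2.2,0,0,0,-1],[0,0,0,0,0,0,-1],[0,0,0,0,0,0,-1],[0,0,0,0,0,0,-1]],
])

```text
time: 16.58
tool_pos: [0.5125, 0.2614, 0.1291]
ee_rot: [3.139, -0.001, 1.572]
wrist_force: [0.6, 0.6, 0.3]
width: 0.0214
```

Emit:
jog_arm([
  [[-0.05,-0.12,0.4,0,0,0,-1],[0,0,0.4,0,0,0,-1],[0,0,0.4,0,0,0,-1],[0,0,0,0,0,0,-1],[0,0,0,0,0,0,-1]],
])

```text
time: 17.2
tool_pos: [0.5104, 0.2608, 0.1154]
ee_rot: [-3.142, -0.0, 1.572]
wrist_force: [0.8, 0.3, -0.4]
width: 0.0211
```

Emit:
jog_arm([
  [[0,0,0.4,0,0,0,-1],[0,0,0.4,0,0,0,-1],[0,0,0.4,0,0,0,-1],[0,0,0.4,0,0,0,-1],[0,0,0,0,0,0,-1],[0,0,0,0,0,0,-1]],
])

```text
time: 17.95
tool_pos: [0.5105, 0.2608, 0.0996]
ee_rot: [3.141, -0.0, 1.572]
wrist_force: [0.7, -0.3, 0.4]
width: 0.0214
```

Emit:
jog_arm([
  [[0,0,0.5,0,0,0,-1],[0,0,0.5,0,0,0,-1],[0,0,0.4,0,0,0,-1],[0,0,0.3,0,0,0,-1],[0,0,0.2,0,0,0,-1],[0,0,0.1,0,0,0,-1],[0,0,0,0,0,0,-1],[0,0,0,0,0,0,-1]],
])

```text
time: 18.95
tool_pos: [0.5105, 0.2608, 0.0799]
ee_rot: [3.141, -0.0, 1.572]
wrist_force: [-0.8, 0.4, 2.1]
width: 0.021
```

Emit:
jog_arm([
  [[0,0,0,0,0,0,0],[0,0,0,0,0,0,0],[0,0,0,0,0,0,0],[0,0,0,0,0,0,0],[0,0,-2,0,0,0,0],[0,0,-3,0,0,0,0],[0,0,-4,0,0,0,0],[-2,0,-3,0,0,0,-1],[-4.5,0,0,0,0,0,-1],[0,0,0,0,0,0,-1],[0,0,0,0,0,0,-1],[0,0,0,0,0,0,-1]],
])

```text
time: 20.45
tool_pos: [0.5102, 0.1966, 0.1989]
ee_rot: [-3.141, -0.0, 1.573]
wrist_force: [-0.7, 0.9, -0.9]
width: 0.0015
```

```bash
python3 -c "
from h import *
o=robot.get_obs();print(o['tool_pos'],o['ee_rot'],o['width'])
a,C=snap('wrist','w8');q=proj(C,[(.5105,.261,.106),(.5805,.2625,.106)]);print(q)
g=cv2.cvtColor(a,cv2.COLOR_BGR2GRAY)
r=cv2.HoughCircles(cv2.resize(g[90:220,220:420],None,fx=4,fy=4,interpolation=cv2.INTER_CUBIC),cv2.HOUGH_GRADIENT,1,100,param1=60,param2=20,minRadius=36,maxRadius=54)
for x,y,rr in r[0]:
  u=np.array([220+x/4,90+y/4]);print(u,rr/4,onz(C,[u],.106)[0].round(4))
plan((.53,-.29,.2),np.pi/2,9,-1)
"
```

```text
[0.51022398 0.19658534 0.19889737] [-3.14059772e+00 -2.11687625e-04  1.57348380e+00] 0.0014572068910841814
[[323.1695353  129.9109204 ]
 [397.80102232 128.64882016]]
[322.875 129.125] 10.825 [0.5102 0.2617 0.106 ]
[396.375 127.625] 11.2 [0.5791 0.2634 0.106 ]
[395.125 181.125] 10.4 [0.5815 0.2121 0.106 ]
[-5.41, 0.2, -0.01, 0, 0, 0.02, -1], total n=9
```

Emit:
jog_arm([
  [[-5.4,0.2,0,0,0,0,-1],[-5.4,0.2,0,0,0,0,-1],[-5.4,0.2,0,0,0,0,-1],[-5.4,0.2,0,0,0,0,-1],[-5.4,0.2,0,0,0,0,-1],[-5.4,0.2,0,0,0,0,-1],[-5.4,0.2,0,0,0,0,-1],[-5.4,0.2,0,0,0,0,-1],[-5.4,0.2,0,0,0,0,-1],[0,0,0,0,0,0,-1],[0,0,0,0,0,0,-1],[0,0,0,0,0,0,-1]],
])

```text
time: 22.0
tool_pos: [0.5297, -0.2885, 0.1996]
ee_rot: [3.141, -0.0, 1.575]
wrist_force: [1.2, -0.0, -0.0]
width: 0.0004
```

```bash
python3 -c "
from h import *
o=robot.get_obs();print(o['tool_pos'],o['ee_rot'])
a,C=snap('wrist','w9');hsv=cv2.cvtColor(a,cv2.COLOR_BGR2HSV)
print(proj(C,[(.5375,-.245,.075)]))
ye=((hsv[...,0]>22)&(hsv[...,0]<34)&(hsv[...,1]>150)&(hsv[...,2]>70)).astype(np.uint8);ye[260:]=0
bl=(hsv[...,2]<40).astype(np.uint8)
for n,m,z in(('yellow',ye,.073),('black',bl,.075)):
  for c in cv2.findContours(m,0,1)[0]:
    A=cv2.contourArea(c);b=cv2.boundingRect(c)
    if A>25 and b[1]+b[3]<260:
      w=onz(C,c.reshape(-1,2).astype(float),z)[:,:2]*1000;print(n,A,b,cv2.minAreaRect(w.astype(np.float32)))
"
```

```text
[ 0.52971601 -0.28852803  0.19960036] [ 3.14137553e+00 -4.50187600e-04  1.57461991e+00]
[[329.96855324 148.68356091]]
black 765.0 (305, 127, 43, 48) ((532.1923828125, -247.57357788085938), (43.055572509765625, 42.736751556396484), 75.33627319335938)
```

```bash
python3 -c "
from h import *
plan((.532,-.2475,.1),np.pi/2-.256,4,-1)"
```

```text
[1.03, 0.06, 2.49, 0, 0, 3.72, -1],[1.03, -0.01, 2.49, 0, 0, 3.72, -1],[1.03, -0.07, 2.49, 0, 0, 3.72, -1],[1.02, -0.14, 2.49, 0, 0, 3.72, -1], total n=4
```

Emit:
jog_arm([
  [[1.0,0.1,2.5,0,0,3.7,-1],[1.0,0,2.5,0,0,3.7,-1],[1.0,-0.1,2.5,0,0,3.7,-1],[1.0,-0.1,2.5,0,0,3.7,-1],[0,0,1.0,0,0,0,-1],[0,0,0,0,0,0,-1],[0,0,0,0,0,0,-1],[0,0,0,0,0,0,-1]],
])

```text
time: 23.05
tool_pos: [0.5328, -0.2509, 0.0908]
ee_rot: [3.139, 0.001, 1.314]
wrist_force: [0.2, -0.5, 0.4]
width: 0.0006
```

Emit:
jog_arm([
  [[0.3,-0.1,0.4,0,0,0,-1],[0,0,0.4,0,0,0,-1],[0,0,0.4,0,0,0,-1],[0,0,0.2,0,0,0,-1],[0,0,0.2,0,0,0,-1],[0,0,0,0,0,0,-1],[0,0,0,0,0,0,-1]],
])

```text
time: 23.92
tool_pos: [0.5317, -0.2469, 0.0738]
ee_rot: [-3.141, -0.0, 1.314]
wrist_force: [-2.4, 1.9, 3.2]
width: 0.0006
```

Emit:
jog_arm([
  [[0,0,0.2,0,0,0,-1],[0,0,0.2,0,0,0,-1],[0,0,0.2,0,0,0,-1],[0,0,0.1,0,0,0,-1],[0,0,0,0,0,0,-1],[0,0,0,0,0,0,-1]],
])

```text
time: 24.68
tool_pos: [0.532, -0.247, 0.067]
ee_rot: [3.141, 0.0, 1.314]
wrist_force: [-3.3, 2.5, 6.0]
width: 0.0003
```

Emit:
jog_arm([
  [[0,0,0.2,0,0,0,-1],[0,0,0.2,0,0,0,-1],[0,0,0.1,0,0,0,-1],[0,0,0,0,0,0,-1],[0,0,0,0,0,0,-1],[0,0,0,0,0,0,-1]],
])

```text
time: 25.42
tool_pos: [0.5318, -0.247, 0.0624]
ee_rot: [3.141, 0.0, 1.314]
wrist_force: [-4.3, 1.9, 8.5]
width: 0.0005
```

```bash
python3 -c "
from h import *
o=robot.get_obs();print(o['tool_pos'],o['wrist_force'])
a,C=snap('scene','s2');t,_=snap('top','t2')
z=lambda c,w,h:cv2.resize(np.clip(c*1.5,0,255).astype(np.uint8),(w,h),interpolation=cv2.INTER_CUBIC)
cv2.imwrite('pics/fin.png',np.hstack([z(a[135:215,195:275],500,500),np.vstack([z(a[170:260,380:480],278,250),z(t[185:265,172:261],278,250)])]))
for X in [(.5,-.2475,0)]: pass
"
```

```text
[ 0.53181256 -0.24704458  0.06238785] [-4.33601371  1.85479157  8.53656948]
```

View pics/fin.png

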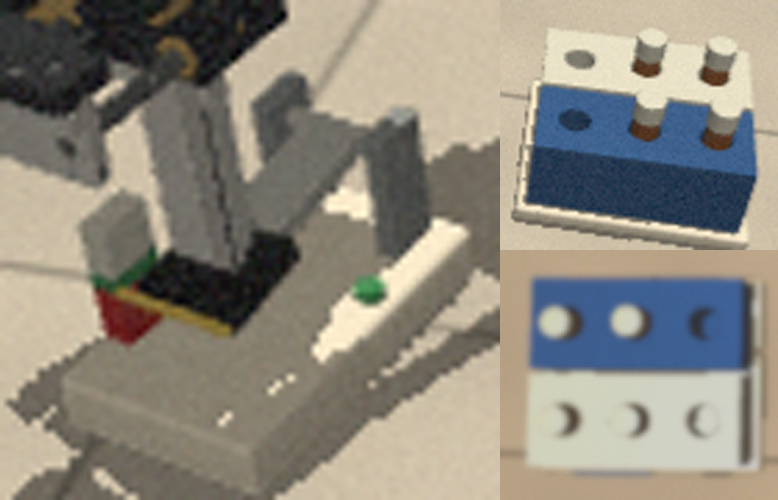

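```bash
python3 -c "
from h import *
C=cam('scene');y=-np.radians(14.7);u=np.array([np.cos(y),np.sin(y),0])
p=np.array([.532,-.2475,0])+.022*u
def strip(f):
  a=cv2.imread(f'pics/{f}.png')[160:200,200:245].astype(int)
  m=(a[...,2]-a[...,0]>45)&(a[...,1]-a[...,0]>35);v,x=np.nonzero(m)
  px=np.c_[x+200.,v+160.];print(f,len(px),px.min(0),px.max(0))
  o,D=ray(C,px);k=((p-o)@u)/(D@u);X=o+D*k[:,None];print(X.mean(0).round(4),X.std(0).round(4));return X[:,2].mean()
z0=strip('scene');z1=strip('s2');print(z0,z1,np.arcsin((z0-z1)/.102))
"
```

```text
scene 33 [212. 175.] [229. 182.]
[ 0.5521 -0.2575  0.0676] [0.0038 0.0145 0.0018]
s2 24 [214. 181.] [231. 187.]
[ 0.5521 -0.2576  0.0517] [0.0037 0.0142 0.0013]
0.0675738888643284 0.05172687275645527 0.1559948064866378
```

```bash
python3 -c "
from h import *
o=robot.get_obs();print(o['time'],o['tool_pos'],o['wrist_force']);print(robot.close_job())"
```

```text
25.525 [ 0.53181134 -0.24702433  0.0623945 ] [-4.08709675  2.60820451  8.08524072]
the job is handed in; nothing more can be done
None
```

I put the long vial in the left pocket of the deep blue row and the short one in the left pocket of the shallow white row. Both were released. I then pressed the pad with the closed fingers and handed the job in at 25.5 s, still holding it.

- **Vials:** The final scene and top pictures show both standing upright, level with the loaded vials. A measurement from the wrist camera agreed: their caps line up with the pockets at the height a seated vial should have.
- **Paddle:** My three estimates of the angle all fall within the green band of 0.13–0.23 rad:
  - The pointer's drop in the picture gives about 0.16.
  - The 12.6 mm sink gives 0.14–0.19.
  - The 8–8.5 N push gives about 0.16–0.20.
- **What disagreed:** The pointer read about 52 mm up, near the lower part of the 50–58 mm green band. Its angle of about 0.16 is slightly short of half way, so those two don't quite match. I put the gap down to camera and gauge geometry error and left the paddle there rather than press deeper.
- **Limits:** The bottom stop (28 mm) was never approached. In the readings taken after each move, no wrist force was above about 10 N. I did not touch the bystanders.

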